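# Park the thickness ring and draw the rolling pin out of the drawer

## Robot

A 6-joint arm with a two-finger parallel gripper is mounted at the origin on a cart in front of the work surface, level with it; the furniture and walls round the work are solid. World frame = base frame: x ahead of the robot, y to its left, z up, the work surface at z = 0. Lengths are in mm, angles in rad, forces in N, time in s.
With the tool pointing down it reaches from about 350 to 975 mm from the base axis. Payload 7.1 kg.
Tool frame: the origin (TCP) lies midway between the tips of the shut fingers; the grasp point (between the pads) lies 19 mm behind it (ctrl.grip_depth is the distance from the TCP to the grasp point, in mm); z points along the fingers, y is the line along which they close (so a half turn about z gives the same grasp; the last joint's range is limited). The gripper opens to 88 mm and grips with 3 to 60 N. Pads are 20 mm wide; open, the fingers measure 115 mm over their backs; the gripper's body (75 mm by 178 mm) begins 61 mm behind the grasp point.
Start: joints at [-1.345, 0.423, 1.63, -0, 1.089, -0.019], TCP at [151.496, -606.345, 222.675] pointing down, gripper open.
Joint ranges: [-3, 3], [-0.9, 2.11], [0.09, 2.58], [-1.31, 4.45], [0.11, 2.69], [-2.54, 2.54]. Speed limits (rad/s): [2.39, 2.39, 3.01, 3.14, 3.14, 3.14].

## Interface

Orientations are given as a rotation vector (axis times angle).
In Python, from workcell import ctrl, cams gives the robot as it stands.
- The arm moves only by the tool move_arm, never from a script. Its argument "steps" is a list of rows, each a list of 3 entries, a list of its own where there are three numbers: the shift along the tool's x, y, z in units of 25 mm (1.0 is 25 mm), then the turn about the tool's z in units of 5 degrees (1.0 is 5 degrees), then the closure, from 0 (fully open) to 1 (shut). A call has 1 to 20 rows; each row shifts and turns the commanded pose from where the row before left it, along the tool's axes as they then stand; what a row does not reach is not made up. A row lasts 1/12 s, in which the tool goes at most 41.7 mm and 7.16 degrees, less where a joint would pass 70% of its speed; a pose out of reach is approached as far as the arm can. A call is refused whole if a number of a shift passes 1 or a number of a turn 1, either way. A call with a gripper value outside its range is refused whole. The fingers move at their own pace and stop on an object; the grip force is fixed at half the most. Time passes only in rows, so rows that do not move let the fingers close. It gives the time, the measured TCP pose, the force, the opening and the grip force at its end, in the units of the state.
- ctrl.get_obs(): the state, without advancing time (a new reading comes with each control period).
- cams.get_image(name): name is "side" or "top" or "wrist"; returns a dict with "image" (420x560x3 uint8, red, green, blue), "camera_matrix" (3x3 intrinsics, pixels), "xyz" and "rotation" of the camera in the world; the wrist camera has in their place "mount" (4x4, takes a point from camera to tool coordinates, whose origin is the TCP and whose axes are the flange's). Camera axes: x right, y down, z forward; pixel columns grow to the right and rows downward; lengths in mm; the calibration is good to about 2 mm. A picture is of the moment at which its call begins: read the wrist's pose just before it. There is no depth.
- ctrl.close_job(): hands the job in; it is judged then, once.
Trained networks look in the newest picture that a camera, given by its name, has taken for a name from the list of things; names that differ only in an ending like _2 or _b are one class to them, and where a whole thing is asked for, a point or a joint stands for the part that bears it (a point fixed in the world has none). Each returns a list of dicts, best first, with "p" (0 to 1); they miss things now and then, are a little off and sometimes report something else, mostly with a low value. They report only what shows in the picture. A call takes as long as a camera call.
- cams.boxes_of(camera, thing): "rect" ([centre column, centre row, width, height] in pixels, round what is visible of it).
- cams.cut_out(camera, thing): "pixels" (420x560 bool, what is visible of it) and "rect" ([centre column, centre row, width, height] in pixels, round what is visible of it).
The state is a dict: "t": time; "qpos": joint angles; "qvel": joint speeds; "joint_torque": joint torques, N m; "ee_pos": TCP position; "orientation": TCP orientation; "ft_force": force on the tool from outside, world axes, zero at the start; "moment": the same for the moment, N m; "width": finger opening in mm; "grasp_force": force on a finger pad.
Only numpy, scipy, OpenCV 4.12 (cv2) and the standard library are available. Lean on these libraries where they do the work, as an engineer would, in place of code of your own. Each camera call takes 0.05 s, during which the arm holds its last target. There are 200 camera calls.

## Task

Clear the pastry board for rolling: slip the orange thickness ring over the post of the ring stand so that it lies flat on the blue ring, and let go of it. Then take the rolling pin out of the drawer, which is already pulled open but shorter in the open than the pin: lift the end that lies in the open and draw the pin out at a slant between the box's top and the drawer's front board, without wrenching it against them or disturbing the things around. Finish with the pin in the gripper, held still and level about 15 cm above the middle of the board; do not put it down.

Things in the scene. Friction and masses are not known exactly. Their poses are not given: they have to be found in the camera images.
- orange_ring: Loose orange plastic dough-thickness ring, outside diameter 56, hole diameter 26, 10 thick, 25 g. Lies flat on the pastry board. Origin at the centre of its underside, z up.
- blue_ring: Blue plastic thickness ring, outside diameter 66, hole 26, 10 thick, loose; already parked over the post, lying on the stand's base (its top is 22 above the worktop). Leave it there. Origin at the centre of its underside.
- ring_stand: Dark wooden ring stand, fixed to the worktop: round base of diameter 84, 12 high, with an upright post of diameter 20 in its middle, with a domed tip, 72 above the worktop. Origin at the centre of the underside, z up. The orange ring, when parked on the blue one, has its underside 22 above the worktop.
- post_top (a point): Top of the dome of the ring stand's post, on its axis, 72 above the worktop.
- pastry_board: Wooden chopping board lying fixed on the worktop, 190 (its x) by 270 (its y), 16 thick. Origin at the centre of its underside.
- drawer_box: White worktop box with a wooden top and one drawer, fixed: 350 deep (its x), 200 wide (its y), 105 high. Origin at the centre of its underside; its -x axis points the way that the drawer comes out. The top is 12 thick, so the opening below it reaches up to 93. The space over the box's top is free but for a tea box at the back of it.
- box_mouth (a point): Middle of the front edge of the box's top, on its underside, 93 above the worktop. Axes as those of the box.
- drawer (a joint): How far the drawer is open (m): 0 shut, 0.192 at its stop; 0.180 to 0.192 at the start. Slides stiffly (about 4 N). The part of the drawer outside the box is as long as this value. Inside it is 162 wide and 330 long; its grey-lined floor is 18 above the worktop, its side and back boards reach up to 66, its front board to 70.
- drawer_front (a point): Middle of the inner upper edge of the drawer's front board (14 thick), 70 above the worktop. Axes as those of the box. A slim handle stands 17 out from the front board's outer face.
- rolling_pin: Loose pale wooden rolling pin, 300 long, about 0.22 kg; the middle 170 is a straight barrel of diameter 38, both ends taper to 22. Lies on the drawer's floor, nearly along it, its tail under the box's top. Origin at its middle, on the axis (37 above the worktop at the start); its x axis runs from the front end (in the open) to the tail.
- pin_front (a point): Centre of the pin's front end (in the open part of the drawer). The barrel can be gripped across from above, 65 to 120 behind this end. Tilted 10 to 19 degrees, this end up and the tail end low on the floor, the pin clears both the front board and the box's top and can be drawn out along its own axis.
- pin_tail (a point): Centre of the pin's tail end (the one inside the box).
- egg_timer: Red egg timer, 63 wide, 55 high, loose on the worktop; leave it alone. Origin at the centre of its underside.
- honey_jar: Honey jar, 58 x 62, 99 high, loose; leave it alone. Origin at the centre of its underside.
- tumbler: Clear glass tumbler, diameter 81, 91 high, loose; leave it alone. Origin at the centre of its underside.
- tea_box: Red carton of tea, 72 x 135 x 78 high, loose, standing on the back half of the drawer box; leave it alone. Origin at the centre of its underside.

How it is judged (in metres and radians):
On the way, in this order (a step that is already met when the one before it is completed fails the run):
1. the orange ring lies flat over the post on the blue ring, let go (horizontal distance between orange_ring and ring_stand below 0.006 m and z of orange_ring in the frame of ring_stand below 0.026 m and angle between orange_ring's own z axis and vertical below 0.12 rad and contact force between the fingers and orange_ring below 0.1 N), for 0.2 s.
2. the rolling pin is out of the drawer, both ends higher than the box, in the gripper (height (world z) of each of pin_front, pin_tail above 0.1 m and contact force between the fingers and rolling_pin above 1 N and contact force between drawer_box and rolling_pin below 0.1 N), for 0.1 s.
At the end, for the whole second after the job is handed in: Still in the gripper, the pin hangs still and level (within 11 degrees), its middle within 60 mm of over the board's middle and 100 to 250 mm above the worktop, touching no board or box; the orange ring lies flat on the blue one, within 6 mm of the post's axis, 18 to 26 mm up (horizontal distance between rolling_pin and pastry_board below 0.06 m and height (world z) of rolling_pin between 0.1 and 0.25 m and angle between rolling_pin's own x axis and vertical between 1.37 and 1.77 rad and contact force between the fingers and rolling_pin above 1 N and contact force between each of drawer_box, pastry_board and rolling_pin below 0.1 N and linear speed of rolling_pin below 0.03 m/s and horizontal distance between orange_ring and ring_stand below 0.006 m and z of orange_ring in the frame of ring_stand between 0.018 and 0.026 m and angle between orange_ring's own z axis and vertical below 0.12 rad and z of blue_ring in the frame of ring_stand below 0.016 m); the arm keeps its last pose, push and grip.
It fails at once if the rolling pin is wrenched against the drawer box (over 30 N) (contact force between drawer_box and rolling_pin above 30 N).
It fails at once if a bystander (egg timer, honey jar, tumbler or tea box) is pushed over 25 mm or tipped (distance of any of egg_timer, honey_jar, tumbler, tea_box from where it was at the start of the episode above 0.025 m or angle between any of egg_timer, honey_jar, tumbler, tea_box's own z axis and vertical above 0.5 rad).
It also fails if it takes over 54 s, if anything falls off the work surface, if the arm or the gripper's body presses on something with over 40 N, if the wrist force passes 120 N, or if a joint passes its speed limit or range.

## Working session

There is one attempt and no reset: what is moved stays moved. The work goes in short steps, Python scripts to look and compute and a tool call to move; the robot and the scene stay as the last step left them, time stands still between calls to the robot, and variables do not carry over. Pictures are saved under pics/ and viewed, at most 10 in all, crops included, and the job is handed in when it is done.

Besides the shell and the picture viewer there is one more tool, called after "Request:" by a JSON object that holds its "api" and its "payload". move_arm: Moves the arm, as the interface text tells. Its arguments: {"type":"object","properties":{"steps":{"type":"array"}},"required":["steps"]}

```bash
mkdir -p pics; cat > h.py <<'E'
import numpy as np,cv2
from scipy.spatial.transform import Rotation as R
from workcell import ctrl,cams
def cam(name):
    o=ctrl.get_obs(); d=cams.get_image(name)
    if name=='wrist':
        T=np.eye(4);T[:3,:3]=R.from_rotvec(o['orientation']).as_matrix();T[:3,3]=o['ee_pos']
        M=T@np.array(d['mount']);d['xyz']=M[:3,3];d['rotation']=M[:3,:3]
    d['rotation']=np.array(d['rotation']);d['xyz']=np.array(d['xyz']);return d
def back(d,u,v,z):
    r=d['rotation']@np.linalg.inv(d['camera_matrix'])@np.array([u,v,1.]);c=d['xyz'];return c+r*(z-c[2])/r[2]
def proj(d,p):
    q=(d['rotation'].T@(np.asarray(p,float)-d['xyz']).T);q=np.array(d['camera_matrix'])@q;return q[:2]/q[2]
def save(d,n): cv2.imwrite('pics/'+n,cv2.cvtColor(d['image'],cv2.COLOR_RGB2BGR))
E
python3 - <<'E'
from h import *
np.set_printoptions(precision=1,suppress=True)
o=ctrl.get_obs();print(o['t'],o['ee_pos'],o['orientation'],o['width'])
zz=dict(orange_ring=21,blue_ring=22,ring_stand=6,post_top=72,pastry_board=16,drawer_box=105,rolling_pin=37,box_mouth=93,drawer_front=70,pin_front=37,egg_timer=27,honey_jar=50,tumbler=45,tea_box=144)
for n in ['top','side']:
    d=cam(n);save(d,n+'0.png');print(n,d['xyz'],d['rotation'])
    for k,z in zz.items():
        try:
            for b in cams.boxes_of(n,k)[:2]:
                print(k,round(b['p'],2),np.array(b['rect']),back(d,*b['rect'][:2],z))
        except Exception as e: print(k,e)
E
```

```text
0.0 [ 151.4 -605.8  221.9] [-3.1 -0.4  0. ] 87.82056385349402
top [ 371.8  127.7 1364.2] [-2.1  2.1 -0.2]
orange_ring invalid index to scalar variable.
blue_ring invalid index to scalar variable.
ring_stand invalid index to scalar variable.
post_top invalid index to scalar variable.
drawer_box invalid index to scalar variable.
rolling_pin invalid index to scalar variable.
box_mouth invalid index to scalar variable.
drawer_front invalid index to scalar variable.
pin_front invalid index to scalar variable.
egg_timer invalid index to scalar variable.
honey_jar invalid index to scalar variable.
tumbler invalid index to scalar variable.
tea_box invalid index to scalar variable.
side [ 656.9 -884.  1050.4] [-2.3 -0.1  0. ]
orange_ring invalid index to scalar variable.
blue_ring invalid index to scalar variable.
ring_stand invalid index to scalar variable.
post_top invalid index to scalar variable.
pastry_board invalid index to scalar variable.
drawer_box invalid index to scalar variable.
rolling_pin invalid index to scalar variable.
box_mouth invalid index to scalar variable.
drawer_front invalid index to scalar variable.
pin_front invalid index to scalar variable.
egg_timer invalid index to scalar variable.
honey_jar invalid index to scalar variable.
tumbler invalid index to scalar variable.
tea_box invalid index to scalar variable.
```

```bash
sed -i "s/    d\['rotation'\]=np.array(d\['rotation'\]);/    r=np.array(d['rotation']);d['rotation']=r if r.ndim==2 else R.from_rotvec(r).as_matrix();/" h.py
python3 - <<'E'
from h import *
np.set_printoptions(precision=1,suppress=True)
zz=dict(orange_ring=21,blue_ring=22,ring_stand=6,pastry_board=16,drawer_box=105,rolling_pin=37,drawer_front=70,egg_timer=27,honey_jar=50,tumbler=45,tea_box=144)
for n in ['top','side']:
    d=cam(n);print(n,d['xyz'])
    for k,z in zz.items():
        for b in cams.cut_out(n,k)[:2]:
            m=b['pixels'].astype(np.uint8)
            c=max(cv2.findContours(m,0,2)[0],key=cv2.contourArea)
            corners=[back(d,*p,z)[:2].round(0).tolist() for p in cv2.boxPoints(cv2.minAreaRect(c))]
            print(k,round(b['p'],2),np.array(b['rect']),back(d,*b['rect'][:2],z),m.sum(),corners)
E
```

```text
top [ 371.8  127.7 1364.2]
orange_ring 0.53 [360.9 166.9  24.5  24.8] [ 767.2 -170.8   21. ] 488 [[755.0, -109.0], [827.0, -170.0], [785.0, -215.0], [715.0, -154.0]]
orange_ring 0.51 [417.9 237.3  17.4  21.4] [ 544.7 -337.6   21. ] 251 [[573.0, -309.0], [573.0, -364.0], [521.0, -361.0], [521.0, -306.0]]
blue_ring 0.73 [331.9 204.1  19.9  18.6] [647.3 -76.3  22. ] 276 [[646.0, -29.0], [692.0, -75.0], [648.0, -117.0], [602.0, -71.0]]
ring_stand 0.66 [328.1 205.6  22.5  27.9] [645.8 -66.7   6. ] 230 [[676.0, -20.0], [696.0, -80.0], [616.0, -103.0], [597.0, -43.0]]
pastry_board 0.73 [411.6 239.3  92.6  68. ] [ 539.1 -319.5   16. ] 5141 [[460.0, -165.0], [650.0, -194.0], [617.0, -474.0], [429.0, -438.0]]
pastry_board 0.3 [265.1 220.8  77.4  68.3] [595.6 129.8  16. ] 3559 [[705.0, 246.0], [706.0, 18.0], [503.0, 21.0], [503.0, 242.0]]
drawer_box 0.82 [201.7 218.2 198.6  73.5] [588.  311.2 105. ] 10881 [[687.0, 597.0], [701.0, 27.0], [492.0, 26.0], [481.0, 579.0]]
rolling_pin 0.65 [260.1 225.3  58.4  12.7] [578.4 144.8  37. ] 661 [[597.0, 240.0], [604.0, 67.0], [565.0, 66.0], [559.0, 238.0]]
[... 2513 characters left out ...]
22.0], [486.0, -100.0], [427.0, -103.0]]
honey_jar 0.6 [338.8 286.4  24.5  37.9] [ 763.  -137.9   50. ] 736 [[727.0, -199.0], [741.0, -80.0], [801.0, -87.0], [783.0, -205.0]]
honey_jar 0.4 [281.1 211.4  69.5  67.1] [599.4 131.9  50. ] 3351 [[480.0, 291.0], [695.0, 301.0], [696.0, 17.0], [509.0, 8.0]]
tumbler 0.59 [339.4 327.6  35.   45.7] [ 760.6 -256.8   45. ] 1143 [[720.0, -193.0], [803.0, -184.0], [801.0, -300.0], [724.0, -308.0]]
tea_box 0.69 [285.7 112.7  26.2  45.6] [595.5 525.  144. ] 794 [[550.0, 650.0], [629.0, 664.0], [645.0, 416.0], [574.0, 405.0]]
tea_box 0.52 [295.4 272.   25.8  29.3] [ 650.  -170.3  144. ] 293 [[615.0, -163.0], [685.0, -159.0], [686.0, -210.0], [617.0, -213.0]]
```

View pics/top0.png

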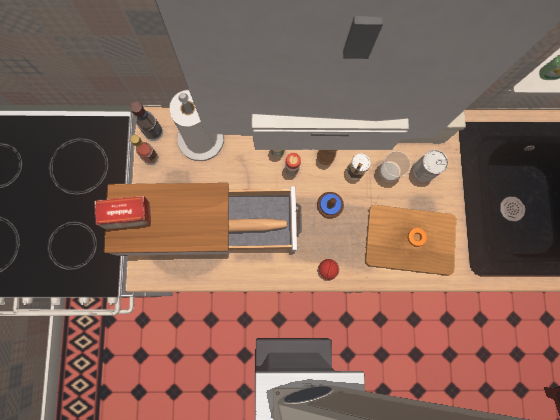

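View pics/side0.png

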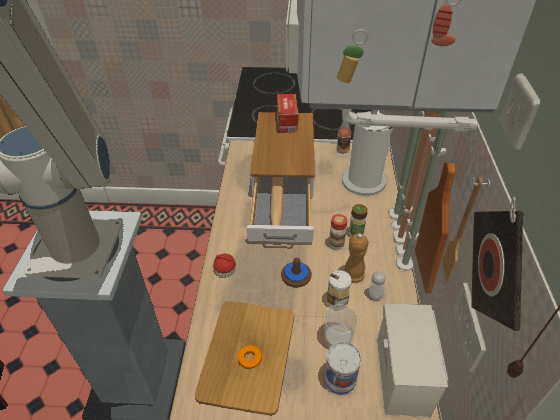

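Request:
{"api": "move_arm", "payload": {"steps": [[[0, 0, 0], -1, 0], [[0, 0, 0], -1, 0], [[0, 0, 0], -1, 0], [[0, 0, 0], -1, 0], [[0, 0, 0], -1, 0], [[0, 0, 0], -1, 0], [[0, 0, 0], -1, 0], [[0, 0, 0], -1, 0], [[0, 0, 0], -1, 0], [[0, 0, 0], -1, 0], [[0, 0, 0], -1, 0], [[0, 0, 0], -1, 0], [[0, 0, 0], -1, 0], [[0, 0, 0], -1, 0], [[0, 0, 0], -1, 0]]}}

```text
t: 3.95
ee_pos: [151.5, -606.3, 222.7]
orientation: [-2.235, -2.207, -0.0]
ft_force: [0.5, -0.2, -0.6]
width: 87.8
grasp_force: 0.0
```

```bash
cat >> h.py <<'E'
def need(target):
    o=ctrl.get_obs();T=R.from_rotvec(o['orientation']).as_matrix()
    u=T.T@(np.array(target,float)-o['ee_pos'])/25
    print('t',round(o['t'],2),'at',np.round(o['ee_pos'],1),'toolx',T[:,0].round(3),'tooly',T[:,1].round(3),'need units',u.round(3),'w',round(o['width'],1),'ft',np.round(o['ft_force'],1),'q',np.round(o['qpos'],2))
E
python3 -c "
from h import *
need([546,-335,150])
print(np.array(cams.get_image('wrist')['mount']).round(2))"
```

```text
t 3.95 at [ 151.5 -606.3  222.7] toolx [0.013 1.    0.   ] tooly [ 1.    -0.013 -0.   ] need units [11.052 15.641  2.907] w 87.8 ft [ 0.5 -0.2 -0.6] q [-1.34  0.42  1.63  0.    1.09 -1.33]
[[  -0.     -0.95   -0.3    83.91]
 [   1.     -0.     -0.      0.69]
 [   0.     -0.3     0.95 -161.69]
 [   0.      0.      0.      1.  ]]
```

Request:
{"api": "move_arm", "payload": {"steps": [[[0.69, 0.98, 0.18], 0, 0], [[0.69, 0.98, 0.18], 0, 0], [[0.69, 0.98, 0.18], 0, 0], [[0.69, 0.98, 0.18], 0, 0], [[0.69, 0.98, 0.18], 0, 0], [[0.69, 0.98, 0.18], 0, 0], [[0.69, 0.98, 0.18], 0, 0], [[0.69, 0.98, 0.18], 0, 0], [[0.69, 0.98, 0.18], 0, 0], [[0.69, 0.98, 0.18], 0, 0], [[0.69, 0.98, 0.18], 0, 0], [[0.69, 0.98, 0.18], 0, 0], [[0.69, 0.98, 0.18], 0, 0], [[0.69, 0.98, 0.18], 0, 0], [[0.69, 0.98, 0.18], 0, 0], [[0.69, 0.98, 0.18], 0, 0], [[0, 0, 0], 0, 0], [[0, 0, 0], 0, 0]]}}

```text
t: 5.5
ee_pos: [548.9, -336.0, 150.2]
orientation: [-2.239, -2.203, 0.0]
ft_force: [0.4, 0.7, -0.0]
width: 87.7
grasp_force: 0.0
```

```bash
cat >> h.py <<'E'
def blob(d,lo,hi,z,mina=150):
    hsv=cv2.cvtColor(d['image'],cv2.COLOR_RGB2HSV);m=cv2.inRange(hsv,lo,hi)
    cs=[c for c in cv2.findContours(m,0,2)[0] if cv2.contourArea(c)>mina]
    out=[]
    for c in sorted(cs,key=cv2.contourArea)[::-1][:3]:
        P=np.array([back(d,u,v,z)[:2] for u,v in c[:,0]],np.float32)
        (cc,r)=cv2.minEnclosingCircle(P);e=cv2.fitEllipse(P)
        out.append((np.round(cc,1),round(r,1),np.round(e[0],1),np.round(e[1],1)))
    return out
ORANGE=((8,170,120),(20,255,255))
E
python3 -c "
from h import *
need([546,-335,18])
d=cam('wrist');save(d,'w1.png')
for b in blob(d,*ORANGE,26): print(b)
for b in cams.cut_out('wrist','orange_ring')[:2]:
  print(b['p'],b['rect'],back(d,*b['rect'][:2],24))"
```

```text
t 5.5 at [ 548.9 -336.   150.2] toolx [0.016 1.    0.   ] tooly [ 1.    -0.016 -0.001] need units [ 0.037 -0.114  5.289] w 87.7 ft [ 0.4  0.7 -0. ] q [-0.57  0.53  1.64 -0.    0.97 -0.55]
(array([ 547.7, -330. ]), 27.8, array([ 548. , -329.1]), array([51.6, 53.8]))
0.9 [274.3, 194.8, 57.4, 57.0] [ 546.10005815 -328.34130118   24.        ]
```

View pics/w1.png

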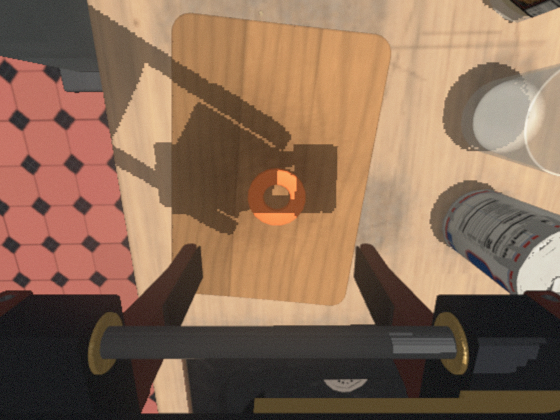

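Request:
{"api": "move_arm", "payload": {"steps": [[[0.28, -0.08, 0.6], 0, 0], [[0, 0, 0.8], 0, 0], [[0, 0, 0.8], 0, 0], [[0, 0, 0.8], 0, 0], [[0, 0, 0.8], 0, 0], [[0, 0, 0.6], 0, 0], [[0, 0, 0.45], 0, 0], [[0, 0, 0.27], 0, 0], [[0, 0, 0.15], 0, 0], [[0, 0, 0], 0, 0], [[0, 0, 0], 0, 1], [[0, 0, 0], 0, 1], [[0, 0, 0], 0, 1], [[0, 0, 0], 0, 1], [[0, 0, 0], 0, 1], [[0, 0, 0], 0, 1], [[0, 0, 0], 0, 1]]}}

```text
t: 7.02
ee_pos: [546.5, -330.1, 19.4]
orientation: [2.24, 2.202, 0.0]
ft_force: [-0.2, -0.2, 3.4]
width: 54.8
grasp_force: 30.0
```

Request:
{"api": "move_arm", "payload": {"steps": [[[0, 0, -0.7], 0, 1], [[0, 0, -0.7], 0, 1], [[0.64, 0.4, -0.7], 0, 1], [[0.64, 0.4, -0.7], 0, 1], [[0.64, 0.4, -0.7], 0, 1], [[0.64, 0.4, -0.7], 0, 1], [[0.64, 0.4, 0], 0, 1], [[0.64, 0.4, 0], 0, 1], [[0.64, 0.4, 0], 0, 1], [[0.64, 0.4, 0], 0, 1], [[0.64, 0.4, 0], 0, 1], [[0.64, 0.4, 0], 0, 1], [[0, 0, 0], 0, 1], [[0, 0, 0], 0, 1], [[0, 0, 0], 0, 1]]}}

```text
t: 8.27
ee_pos: [648.4, -172.0, 123.7]
orientation: [-2.24, -2.202, 0.001]
ft_force: [-0.5, -0.6, -0.9]
width: 54.5
grasp_force: 30.0
```

```bash
python3 -c "
from h import *
need([647,-76,100])
d=cam('wrist');save(d,'w2.png')
o=ctrl.get_obs()
for b in blob(d,*ORANGE,o['ee_pos'][2]+6): print('or',b)
for b in blob(d,(100,120,30),(130,255,255),22): print('bl',b)
for n in ['blue_ring','ring_stand','post_top']:
 for b in cams.cut_out('wrist',n)[:2]:
  print(n,b['p'],b['rect'],back(d,*b['rect'][:2],22))"
```

```text
t 8.27 at [ 648.4 -172.   123.7] toolx [ 0.017  1.    -0.   ] tooly [ 1.    -0.017 -0.001] need units [ 3.84  -0.121  0.947] w 54.5 ft [-0.5 -0.6 -0.9] q [-0.28  0.6   1.58 -0.    0.96 -0.26]
or (array([ 648.4, -171.4]), 28.0, array([ 647.8, -171. ]), array([51.3, 53. ]))
bl (array([650.5, -69.2]), 32.3, array([650.5, -69. ]), array([63.3, 63.6]))
blue_ring 0.6 [276.5, 85.0, 81.3, 88.3] [649.58703763 -68.67190366  22.        ]
ring_stand 0.71 [277.1, 83.9, 102.1, 112.0] [650.07326945 -67.87443729  22.        ]
post_top 0.56 [277.1, 84.0, 97.3, 107.8] [650.07196542 -67.94760564  22.        ]
```

View pics/w2.png

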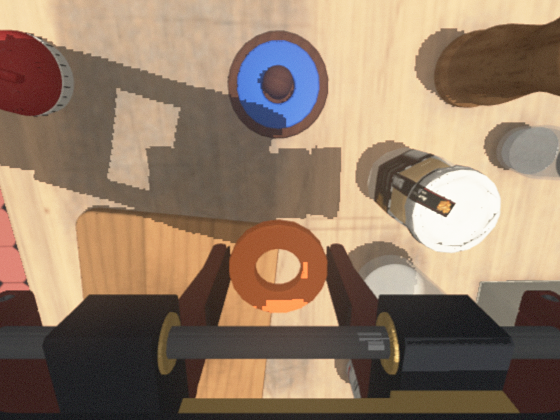

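```bash
python3 -c "
from h import *
d=cam('wrist')
im=d['image'];hsv=cv2.cvtColor(im,cv2.COLOR_RGB2HSV)
bl=cv2.inRange(hsv,(100,120,30),(130,255,255))
cs,h=cv2.findContours(bl,cv2.RETR_CCOMP,2)
for c,hh in zip(cs,h[0]):
  if cv2.contourArea(c)>150:
    e=cv2.fitEllipse(c);print(hh[3],e,[back(d,*e[0],z)[:2].round(1) for z in (22,40,60,72)])
b=cams.cut_out('wrist','ring_stand')[0];m=b['pixels'].astype(np.uint8)
c=max(cv2.findContours(m,0,2)[0],key=cv2.contourArea);e=cv2.fitEllipse(cv2.convexHull(c));print(e,back(d,*e[0],12))
# predicted images of axis points
for y in (-68,-70,-72): print(y,[proj(d,[650,y,z]).round(1) for z in (12,22,72)])
"
```

```text
-1 ((277.388427734375, 82.9949722290039), (80.60737609863281, 86.78191375732422), 179.37489318847656) [array([650.5, -67.7]), array([650.5, -69.2]), array([650.6, -70.8]), array([650.6, -71.7])]
0 ((277.160888671875, 83.19950103759766), (33.85531234741211, 40.28751754760742), 178.4783477783203) [array([650.3, -67.9]), array([650.4, -69.3]), array([650.4, -70.9]), array([650.4, -71.8])]
((276.91656494140625, 83.55441284179688), (100.084716796875, 108.22596740722656), 2.16619873046875) [650.12610986 -67.36999453  12.        ]
-68 [array([276.8,  84.4]), array([276.7,  83.4]), array([276.4,  76.7])]
-70 [array([276.8,  87. ]), array([276.8,  86.1]), array([276.5,  80.1])]
-72 [array([276.9,  89.6]), array([276.8,  88.8]), array([276.5,  83.5])]
```

Request:
{"api": "move_arm", "payload": {"steps": [[[0.8, 0.08, 0], 0, 1], [[0.8, 0, 0], 0, 1], [[0.8, 0, 0], 0, 1], [[0, 0, 0], 0, 1], [[0, 0, 0], 0, 1], [[0, 0, 0], 0, 1]]}}

```text
t: 9.07
ee_pos: [652.0, -112.4, 124.0]
orientation: [2.24, 2.202, -0.0]
ft_force: [0.4, 0.0, -0.7]
width: 54.5
grasp_force: 30.0
```

```bash
python3 -c "
from h import *
need([650,-70,100])
d=cam('wrist');z0=ctrl.get_obs()['ee_pos'][2]
for b in blob(d,*ORANGE,z0+6): print('or',b)
for b in blob(d,(100,120,30),(130,255,255),22): print('bl',b)
b=cams.cut_out('wrist','ring_stand')[0];m=b['pixels'].astype(np.uint8)
c=max(cv2.findContours(m,0,2)[0],key=cv2.contourArea);e=cv2.fitEllipse(cv2.convexHull(c));print(e,back(d,*e[0],12))
for y in (-66,-70,-74):
  for z,r,col in ((12,42,(255,255,255)),(22,33,(0,255,0)),(67,9,(255,255,0))):
    if y!=-70 and z!=67: continue
    P=np.array([proj(d,[650+r*np.cos(a),y+r*np.sin(a),z]) for a in np.linspace(0,6.3,40)])
    cv2.polylines(d['image'],[np.int32(P*16)],False,col,1,cv2.LINE_AA,4)
d['image']=cv2.resize(d['image'][80:320,140:420],None,fx=2.5,fy=2.5);save(d,'w3.png')
"
```

```text
t 9.07 at [ 652.  -112.4  124. ] toolx [ 0.017  1.    -0.   ] tooly [ 1.    -0.017  0.   ] need units [ 1.695 -0.11   0.961] w 54.5 ft [ 0.4  0.  -0.7] q [-0.19  0.59  1.61 -0.    0.95 -0.17]
or (array([ 652. , -112.2]), 27.9, array([ 651.7, -111.9]), array([50.8, 52.8]))
bl (array([650.6, -68.7]), 32.2, array([648.3, -69.1]), array([58. , 63.8]))
((274.1658020019531, 156.3177490234375), (94.5895004272461, 95.45500183105469), 160.14486694335938) [650.15057643 -66.31627951  12.        ]
```

View pics/w3.png

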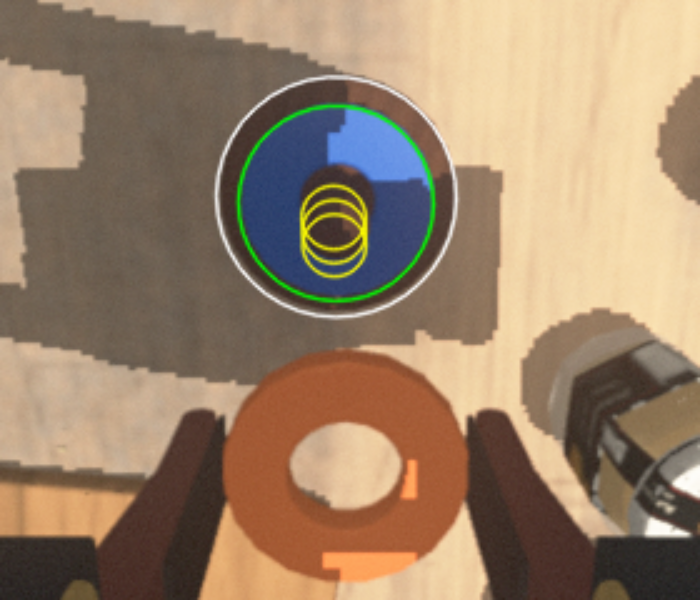

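Request:
{"api": "move_arm", "payload": {"steps": [[[0.6, -0.05, 0], 0, 1], [[0.6, -0.05, 0], 0, 1], [[0.54, 0, 0], 0, 1], [[0, 0, 0.5], 0, 1], [[0, 0, 0.5], 0, 1], [[0, 0, 0.4], 0, 1], [[0, 0, 0], 0, 1], [[0, 0, 0], 0, 1], [[0, 0, 0], 0, 1]]}}

```text
t: 9.92
ee_pos: [650.2, -68.7, 88.6]
orientation: [-2.241, -2.202, 0.001]
ft_force: [-0.5, -1.3, 0.2]
width: 54.2
grasp_force: 30.0
```

```bash
python3 -c "
from h import *
need([650.3,-68.5,62])
d=cam('wrist')
for z,r,c in ((72,3,(255,255,0)),(66,9,(255,255,0)),(22,33,(0,255,0))):
    P=np.array([proj(d,[650.3+r*np.cos(a),-68.5+r*np.sin(a),z]) for a in np.linspace(0,6.3,40)])
    cv2.polylines(d['image'],[np.int32(P*16)],False,c,1,cv2.LINE_AA,4)
d['image']=cv2.resize(d['image'][180:380,160:400],None,fx=3,fy=3);save(d,'w4.png')
"
```

```text
t 9.92 at [650.2 -68.7  88.6] toolx [0.018 1.    0.   ] tooly [ 1.    -0.018 -0.001] need units [0.007 0.005 1.062] w 54.2 ft [-0.5 -1.3  0.2] q [-0.12  0.63  1.64 -0.    0.88 -0.11]
```

View pics/w4.png

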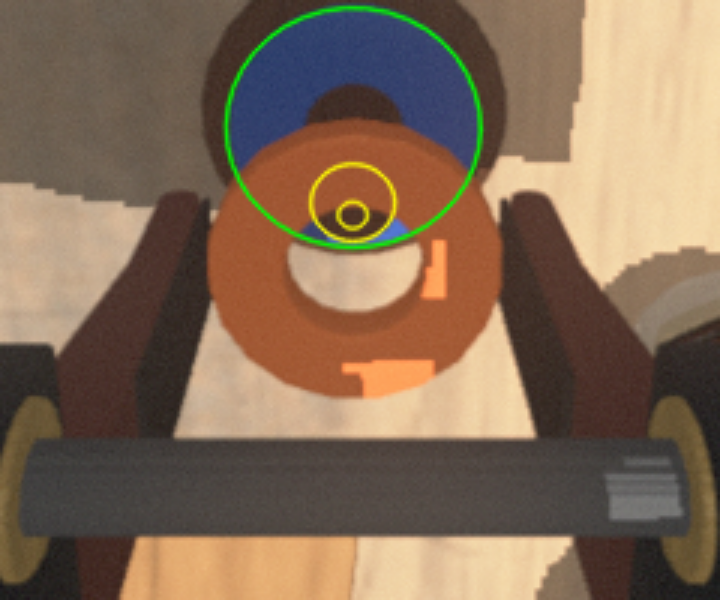

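Request:
{"api": "move_arm", "payload": {"steps": [[[0, 0, 0.35], 0, 1], [[0, 0, 0.35], 0, 1], [[0, 0, 0.3], 0, 1], [[0, 0, 0.3], 0, 1], [[0, 0, 0.1], 0, 1], [[0, 0, 0], 0, 1]]}}

```text
t: 10.47
ee_pos: [649.4, -68.2, 52.6]
orientation: [-2.239, -2.201, 0.002]
ft_force: [-1.0, 0.9, -0.7]
width: 54.4
grasp_force: 30.0
```

Request:
{"api": "move_arm", "payload": {"steps": [[[0, 0, 0.3], 0, 1], [[0, 0, 0.3], 0, 1], [[0, 0, 0.3], 0, 1], [[0, 0, 0.15], 0, 1], [[0, 0, 0], 0, 1], [[0, 0, 0], 0, 1], [[0, 0, 0], 0, 0], [[0, 0, 0], 0, 0], [[0, 0, 0], 0, 0], [[0, 0, 0], 0, 0], [[0, 0, 0], 0, 0], [[0, 0, 0], 0, 0]]}}

```text
t: 11.47
ee_pos: [650.3, -68.3, 27.8]
orientation: [2.24, 2.202, 0.0]
ft_force: [-0.4, -0.2, -0.6]
width: 87.2
grasp_force: 0.0
```

Request:
{"api": "move_arm", "payload": {"steps": [[[0, 0, -0.8], 0, 0], [[0, 0, -0.9], 0, 0], [[0, 0, -0.9], 0, 0], [[0, 0, -0.9], 0, 0], [[0.5, -0.2, -0.9], 0, 0], [[0.6, -0.3, -0.9], 0, 0], [[0.8, -0.4, -0.6], 0, 0], [[0.8, -0.4, -0.5], 0, 0], [[0.8, -0.4, 0], 0, 0], [[0.8, -0.4, 0], 0, 0], [[0.8, -0.4, 0], 0, 0], [[0.8, -0.3, 0], 0, 0], [[0, 0, 0], 0, 0], [[0, 0, 0], 0, 0], [[0, 0, 0], 0, 0]]}}

```text
t: 12.72
ee_pos: [583.0, 80.0, 187.8]
orientation: [2.24, 2.203, 0.0]
ft_force: [0.3, -0.3, -0.5]
width: 87.8
grasp_force: 0.0
```

```bash
python3 -c "
from h import *
need([580,150,100])
d=cam('wrist')
s=cam('side')
for b in blob(s,*ORANGE,32,60): print('or',b)
for b in cams.cut_out('wrist','rolling_pin')[:2]:
  m=b['pixels'].astype(np.uint8);c=max(cv2.findContours(m,0,2)[0],key=cv2.contourArea)
  bp=cv2.boxPoints(cv2.minAreaRect(c));print('pin',b['p'],b['rect'],bp.round(0).tolist(),[back(d,*p,37)[:2].round(0).tolist() for p in bp])
  cv2.drawContours(d['image'],[c],-1,(0,255,0),1)
save(d,'w5.png')
"
```

```text
t 12.72 at [583.   80.  187.8] toolx [ 0.017  1.    -0.   ] tooly [ 1.    -0.017  0.   ] need units [ 2.797 -0.17   3.512] w 87.8 ft [ 0.3 -0.3 -0.5] q [ 0.12  0.41  1.74 -0.    0.99  0.13]
or (array([1100.5,  172.6]), 93.8, array([1103. ,  165.7]), array([ 35.9, 181.1]))
or (array([651.7, -71.5]), 29.1, array([650.1, -71.3]), array([47.5, 58.2]))
or (array([1146.6,  352.5]), 67.2, array([1146. ,  356.2]), array([ 26.9, 145.6]))
pin 0.68 [268.6, 103.9, 48.8, 207.8] [[247.0, 0.0], [290.0, -3.0], [304.0, 207.0], [261.0, 209.0]] [[560.0, 256.0], [597.0, 258.0], [611.0, 68.0], [565.0, 66.0]]
```

View pics/w5.png

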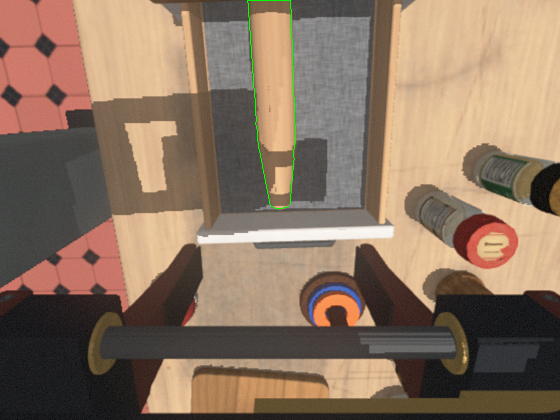

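```bash
python3 -c "
from h import *
np.set_printoptions(precision=1,suppress=True)
d=cam('wrist')
for u,v,z in ((281,207,37),(281,207,30),(277,150,37),(270.5,10,37),(200,240,70),(393,237,70),(205,225,70),(385,212,70),(388,222,70),(160,5,93),(390,5,93)): print(u,v,z,back(d,u,v,z))
t=cam('top')
for u,v,z in ((228,182,105),(228,256,105),(293,189,70),(296,189,70)): print('top',u,v,back(t,u,v,z))
c=t['image'][165:270,190:310];t['image']=cv2.resize(c,None,fx=5,fy=5,interpolation=0);save(t,'t2.png')
"
```

```text
281 207 37 [586.7  67.4  37. ]
281 207 30 [586.8  65.2  30. ]
277 150 37 [583.7 126.5  37. ]
270.5 10 37 [580.3 247.7  37. ]
200 240 70 [507.6  45.5  70. ]
393 237 70 [694.2  45.2  70. ]
205 225 70 [513.8  60.9  70. ]
385 212 70 [684.3  70.8  70. ]
388 222 70 [688.   60.7  70. ]
160 5 93 [502.4 237.2  93. ]
390 5 93 [666.7 234.1  93. ]
top 228 182 [695.1 238.  105. ]
top 228 256 [480.  234.1 105. ]
top 293 189 [683.3  46.6  70. ]
top 296 189 [683.3  37.6  70. ]
```

View pics/t2.png

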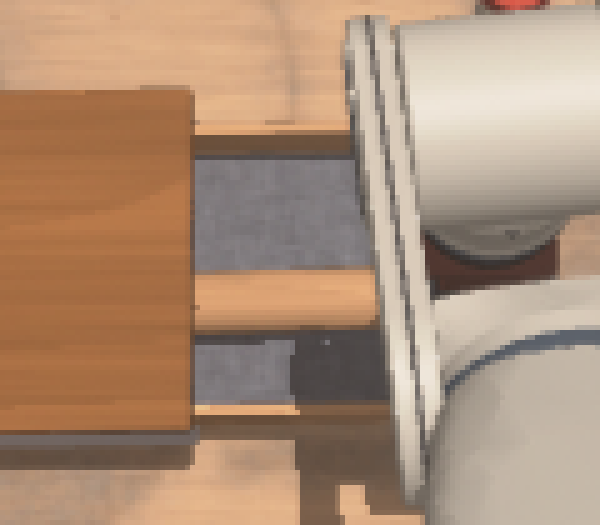

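Request:
{"api": "move_arm", "payload": {"steps": [[[0.6, -0.05, 0.6], 0, 0.25], [[0.8, 0, 0.6], 0, 0.25], [[0.8, 0, 0.6], 0, 0.25], [[0.8, 0, 0.6], 0, 0.25], [[0.08, 0, 0.5], -0.6, 0.25], [[0, 0, 0.5], 0, 0.25], [[0, 0, 0], 0, 0.25], [[0, 0, 0], 0, 0.25]]}}

```text
t: 13.63
ee_pos: [582.5, 156.6, 102.0]
orientation: [-2.184, -2.258, 0.002]
ft_force: [0.5, -0.2, 0.4]
width: 65.6
grasp_force: 0.0
```

```bash
python3 -c "
from h import *
need([583,157,22])
d=cam('wrist')
p=[proj(d,[583+0.035*(157-y)+s,y,37]) for y in (110,157,230) for s in (-19,0,19)]
for q in p: cv2.circle(d['image'],tuple(int(v) for v in q),2,(255,0,0),-1)
save(d,'w6.png')
"
```

```text
t 13.63 at [582.5 156.6 102. ] toolx [-0.033  0.999 -0.   ] tooly [ 0.999  0.033 -0.002] need units [0.016 0.027 3.201] w 65.6 ft [ 0.5 -0.2  0.4] q [ 0.24  0.55  1.75 -0.    0.84  0.21]
```

View pics/w6.png

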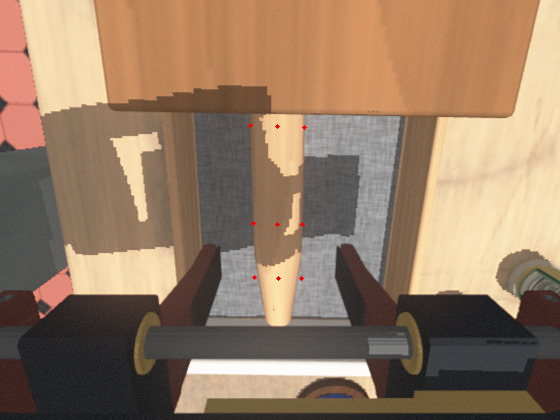

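Request:
{"api": "move_arm", "payload": {"steps": [[[0, 0, 0.7], 0, 0.25], [[0, 0, 0.7], 0, 0.25], [[0, 0, 0.6], 0, 0.25], [[0, 0, 0.5], 0, 0.25], [[0, 0, 0.4], 0, 0.25], [[0, 0, 0.25], 0, 0.25], [[0, 0, 0], 0, 0.25], [[0, 0, 0], 0, 1], [[0, 0, 0], 0, 1], [[0, 0, 0], 0, 1], [[0, 0, 0], 0, 1], [[0, 0, 0], 0, 1]]}}

```text
t: 14.68
ee_pos: [583.0, 157.5, 24.5]
orientation: [2.182, 2.26, 0.001]
ft_force: [-0.1, -0.4, 1.5]
width: 37.5
grasp_force: 30.0
```

Request:
{"api": "move_arm", "payload": {"steps": [[[0, 0, -0.2], 0, 1], [[0, 0, -0.3], 0, 1], [[0, 0, -0.3], 0, 1], [[0, 0, -0.2], 0, 1], [[0, 0, 0], 0, 1], [[0, 0, 0], 0, 1]]}}

```text
t: 15.18
ee_pos: [583.1, 157.5, 49.6]
orientation: [2.181, 2.26, 0.001]
ft_force: [0.4, 0.2, -2.5]
width: 37.5
grasp_force: 30.0
```

```bash
python3 -c "
from h import *
need([583,160,90]);o=ctrl.get_obs();print(o['moment'])
d=cam('wrist')
for a in (0,3,6,9,12,15):
  a=np.radians(a);print(proj(d,[586.2,157-90*np.cos(a),62+90*np.sin(a)]))
d['image']=cv2.resize(d['image'][90:370,150:420],None,fx=2,fy=2);save(d,'w7.png')
"
```

```text
t 15.18 at [583.1 157.5  49.6] toolx [-0.035  0.999  0.   ] tooly [0.999 0.035 0.001] need units [ 0.1   -0.    -1.617] w 37.5 ft [ 0.4  0.2 -2.5] q [ 0.24  0.63  1.77 -0.    0.75  0.21]
[-0.21617682 -0.07382877  0.01364495]
[276.63863195 404.10695701]
[276.62179773 410.88394542]
[276.61822641 417.65929758]
[276.62893465 424.41978443]
[276.65502752 431.14983737]
[276.69770216 437.83124226]
```

View pics/w7.png

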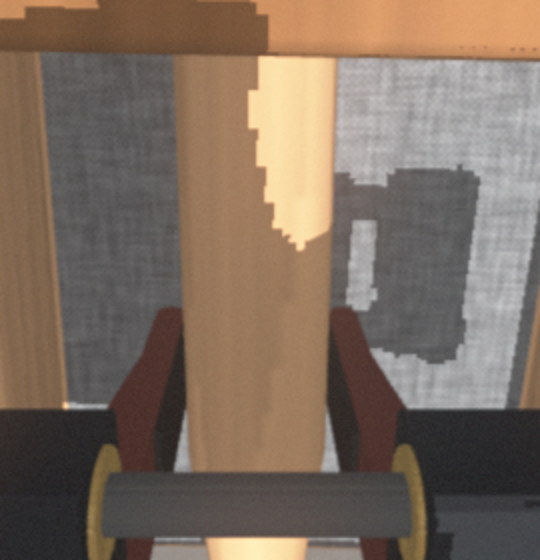

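Request:
{"api": "move_arm", "payload": {"steps": [[[0, 0, -0.2], 0, 1], [[0, 0, -0.2], 0, 1], [[0, 0, -0.1], 0, 1], [[0, 0, -0.1], 0, 1], [[0, 0, 0], 0, 1]]}}

```text
t: 15.65
ee_pos: [583.0, 157.4, 64.4]
orientation: [2.182, 2.26, 0.0]
ft_force: [0.5, 0.0, -3.0]
width: 37.1
grasp_force: 30.0
```

Request:
{"api": "move_arm", "payload": {"steps": [[[0, 0, -0.08], 0, 1], [[0, 0, -0.08], 0, 1], [[0, 0, 0], 0, 1]]}}

```text
t: 15.9
ee_pos: [582.7, 157.3, 68.1]
orientation: [-2.182, -2.26, 0.0]
ft_force: [0.3, -0.8, -4.1]
width: 37.4
grasp_force: 30.0
```

```bash
python3 -c "
from h import *
need([583,160,90]);o=ctrl.get_obs();print(o['moment'])"
```

```text
t 15.9 at [582.7 157.3  68.1] toolx [-0.035  0.999 -0.   ] tooly [ 0.999  0.035 -0.   ] need units [ 0.107  0.015 -0.876] w 37.4 ft [ 0.3 -0.8 -4.1] q [ 0.24  0.6   1.76 -0.    0.78  0.21]
[-0.39180259 -0.14075992  0.01572662]
```

Request:
{"api": "move_arm", "payload": {"steps": [[[0, 0, -0.1], 0, 1], [[0, 0, -0.1], 0, 1], [[0, 0, -0.1], 0, 1], [[0, 0, -0.1], 0, 1], [[0, 0, -0.1], 0, 1], [[0, 0, -0.1], 0, 1], [[0, 0, 0], 0, 1]]}}

```text
t: 16.48
ee_pos: [583.0, 157.6, 83.5]
orientation: [2.182, 2.26, 0.001]
ft_force: [-0.3, -0.1, -3.7]
width: 37.3
grasp_force: 30.0
```

```bash
python3 -c "
from h import *
need([583,160,90]);o=ctrl.get_obs();print(o['moment'])
d=cam('side')
for b in cams.cut_out('side','rolling_pin')[:2]:
  m=b['pixels'].astype(np.uint8);c=max(cv2.findContours(m,0,2)[0],key=cv2.contourArea);print(b['p'],b['rect'])
for a in (0,5,10,15,20):
  a=np.radians(a);print(proj(d,[586.2,157-90*np.cos(a),97+90*np.sin(a)]))
d['image']=cv2.resize(d['image'][130:280,200:340],None,fx=4,fy=4);save(d,'s2.png')
"
```

```text
t 16.48 at [583.  157.6  83.5] toolx [-0.035  0.999  0.   ] tooly [0.999 0.035 0.001] need units [ 0.096  0.005 -0.259] w 37.3 ft [-0.3 -0.1 -3.7] q [0.24 0.58 1.76 0.   0.81 0.21]
[-0.33720577 -0.04252791  0.06578566]
0.73 [276.2, 194.1, 16.7, 29.8]
[275.22071186 215.43922641]
[275.19003457 213.39843397]
[275.1740256  211.18772267]
[275.17298142 208.82493506]
[275.18705018 206.32981576]
```

View pics/s2.png

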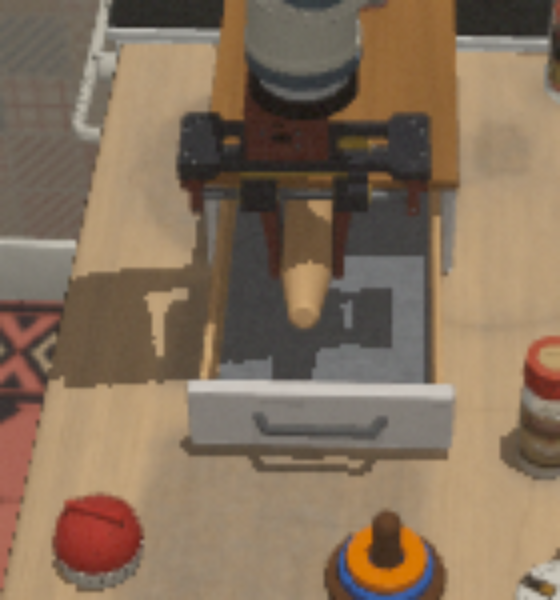

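Request:
{"api": "move_arm", "payload": {"steps": [[[0, 0, 0.14], 0, 1], [[0, 0, 0.14], 0, 1], [[0, 0, 0], 0, 1], [[-0.3, 0, -0.08], 0, 1], [[-0.45, 0, -0.12], 0, 1], [[-0.45, 0, -0.12], 0, 1], [[-0.2, 0, -0.05], 0, 1], [[0, 0, 0], 0, 1]]}}

```text
t: 17.25
ee_pos: [584.5, 120.7, 85.8]
orientation: [2.184, 2.258, 0.001]
ft_force: [-0.1, -0.1, -2.5]
width: 37.5
grasp_force: 30.0
```

```bash
cat >> h.py <<'E'
def pinfit(d,m,c0,s=67):
    "fit tilt a and yaw b of the pin, silhouette = tapered cylinder hull, by overlap with the mask (c0 = grip point, s = from front)"
    best=None
    for s in range(s-6,s+7,3) if False else [s]:
        pass
E
python3 - <<'E'
from h import *
need([583,20,120]);o=ctrl.get_obs();print(o['moment'])
d=cam('side');g=np.array(o['ee_pos'])+[0,0,12.5]
hsv=d['image']
for b in cams.cut_out('side','rolling_pin')[:1]:
    m=b['pixels'];rows=np.where(m.any(1))[0];r=rows.max();cols=np.where(m[r-2])[0];print(b['p'],b['rect'],'lowest row',r,cols.min(),cols.max())
for a in (5,10,13,16,20):
    a=np.radians(a);e=g+90*np.array([.035,-np.cos(a),np.sin(a)])
    n=np.array([0,-np.sin(a),-np.cos(a)])
    print(np.degrees(a),'end',proj(d,e),'lower rim',proj(d,e+11*n))
E
```

```text
t 17.25 at [584.5 120.7  85.8] toolx [-0.033  0.999 -0.   ] tooly [0.999 0.033 0.001] need units [-4.023 -0.192 -1.366] w 37.5 ft [-0.1 -0.1 -2.5] q [ 0.18  0.56  1.77 -0.    0.8   0.15]
[-0.15861372 -0.0824101   0.01989967]
5.0 end [274.901605   222.26131339] lower rim [274.93639636 225.24112325]
10.0 end [274.88423472 220.03678442] lower rim [274.89777804 223.25308328]
13.0 end [274.88118584 218.62444829] lower rim [274.88179346 221.97033794]
16.0 end [274.88372254 217.15900242] lower rim [274.87131047 220.62452501]
20.0 end [274.89582806 215.13020633] lower rim [274.86600811 218.73879023]
```

Request:
{"api": "move_arm", "payload": {"steps": [[[-0.4, 0, -0.11], 0, 1], [[-0.5, 0, -0.13], 0, 1], [[-0.5, 0, -0.13], 0, 1], [[-0.4, 0, -0.11], 0, 1], [[0, 0, 0], 0, 1]]}}

```text
t: 17.77
ee_pos: [586.1, 75.2, 97.9]
orientation: [2.183, 2.258, 0.001]
ft_force: [0.3, -0.2, -2.4]
width: 37.3
grasp_force: 30.0
```

Request:
{"api": "move_arm", "payload": {"steps": [[[-0.5, 0, -0.13], 0, 1], [[-0.5, 0, -0.13], 0, 1], [[-0.5, 0, -0.13], 0, 1], [[-0.5, 0, -0.13], 0, 1], [[-0.5, 0, -0.13], 0, 1], [[-0.5, 0, -0.13], 0, 1], [[-0.3, 0, -0.3], 0, 1], [[-0.1, 0, -0.5], 0, 1], [[0, 0, -0.7], 0, 1], [[0, 0, -0.8], 0, 1], [[0, 0, -0.8], 0, 1], [[0, 0, -0.5], 0, 1], [[0, 0, 0], 0, 1], [[0, 0, 0], 0, 1]]}}

```text
t: 18.93
ee_pos: [588.9, -7.3, 207.5]
orientation: [2.181, 2.26, 0.002]
ft_force: [0.2, 0.7, -4.0]
width: 37.7
grasp_force: 30.0
```

```bash
python3 - <<'E'
from h import *
need([537,-322,150]);o=ctrl.get_obs();print(o['moment'])
d=cam('side');g=np.array(o['ee_pos'])+[0,0,12.5]
for b in cams.cut_out('side','rolling_pin')[:2]:
    m=b['pixels'];rows=np.where(m.any(1))[0];print(b['p'],b['rect'],[(r,np.where(m[r])[0].min(),np.where(m[r])[0].max()) for r in rows[::6]])
for a in (0,5,10,13,16,20):
    a=np.radians(a);u=np.array([.035,-np.cos(a),np.sin(a)]);print('front',proj(d,g+90*u),'tail',proj(d,g-210*u))
for k in ['tea_box','egg_timer']: print(k,[ (b['p'],np.round(b['rect'],1)) for b in cams.boxes_of('side',k)[:2]])
for b in cams.cut_out('side','pastry_board')[:1]:
    c=max(cv2.findContours(b['pixels'].astype(np.uint8),0,2)[0],key=cv2.contourArea);print(b['p'],[back(d,*p,16)[:2].round(0).tolist() for p in cv2.boxPoints(cv2.minAreaRect(cv2.convexHull(c)))])
E
```

```text
t 18.93 at [588.9  -7.3 207.5] toolx [-0.036  0.999 -0.   ] tooly [0.999 0.036 0.002] need units [-12.505  -2.528   2.296] w 37.7 ft [ 0.2  0.7 -4. ] q [-0.03  0.39  1.73  0.    1.03 -0.07]
[-0.16664956 -0.06105739 -0.04543155]
0.64 [274.1, 199.6, 24.5, 40.1] [(np.int64(179), np.int64(270), np.int64(280)), (np.int64(189), np.int64(268), np.int64(281)), (np.int64(195), np.int64(268), np.int64(281)), (np.int64(201), np.int64(267), np.int64(281)), (np.int64(207), np.int64(266), np.int64(281)), (np.int64(213), np.int64(267), np.int64(279)), (np.int64(219), np.int64(268), np.int64(277))]
front [272.84864    227.56341843] tail [275.88947829 151.72782757]
front [272.80161234 225.21348977] tail [275.95360742 156.95462317]
front [272.77285799 222.65493302] tail [275.98371303 162.39308996]
front [272.76458769 221.02816839] tail [275.98571615 165.74485024]
front [272.76314833 219.3386179 ] tail [275.97585622 169.15517629]
front [272.77193277 216.99727463] tail [275.944524   173.78245926]
tea_box [(0.55, array([293.8, 115.4,  10.2,  42.4]))]
egg_timer [(0.64, array([281.4, 175.9,  68.6, 131.9])), (0.59, array([295.2, 272.1,  28.5,  28.9]))]
0.57 [[434.0, -443.0], [432.0, -159.0], [652.0, -194.0], [620.0, -465.0]]
```

Request:
{"api": "move_arm", "payload": {"steps": [[[-0.4, -0.07, 0], 0, 1], [[-0.7, -0.1, 0], 0, 1], [[-0.9, -0.14, 0.2], 0, 1], [[-0.9, -0.14, 0.2], 0, 1], [[-0.9, -0.14, 0.2], 0, 1], [[-0.9, -0.14, 0.2], 0, 1], [[-0.9, -0.14, 0.2], 0, 1], [[-0.9, -0.14, 0.2], 0, 1], [[-0.9, -0.14, 0.2], 0, 1], [[-0.9, -0.14, 0.2], 0, 1], [[-0.9, -0.14, 0.2], 0, 1], [[-0.9, -0.14, 0.2], 0, 1], [[-0.9, -0.14, 0.2], 0, 1], [[-0.9, -0.14, 0.2], 0, 1], [[-0.9, -0.14, 0.2], 0, 1], [[-0.9, -0.14, 0.2], 0, 1], [[-0.9, -0.14, 0.2], 0, 1], [[-0.7, -0.14, 0.2], 0, 1], [[-0.3, -0.1, 0.2], 0, 1], [[0, 0, 0.2], 0, 1]]}}

```text
t: 20.85
ee_pos: [538.8, -401.2, 115.9]
orientation: [-2.184, -2.258, 0.0]
ft_force: [-1.0, 0.4, -1.9]
width: 37.3
grasp_force: 30.0
```

Request:
{"api": "move_arm", "payload": {"steps": [[[0, 0, 0.3], 0, 1], [[0, 0, 0.3], 0, 1], [[0, 0, 0.3], 0, 1], [[0, 0, 0.2], 0, 1], [[0, 0, 0.2], 0, 1], [[0, 0, 0.2], 0, 1], [[0, 0, 0], 0, 1]]}}

```text
t: 21.43
ee_pos: [539.3, -398.8, 78.0]
orientation: [-2.18, -2.26, 0.0]
ft_force: [0.0, -0.6, -2.2]
width: 37.5
grasp_force: 30.0
```

```bash
cat > f.py <<'E'
from h import *
need([541,-380,150]);o=ctrl.get_obs();print(o['moment'])
d=cam('side');g=np.array(o['ee_pos'])+[0,0,12.5]
for b in cams.cut_out('side','rolling_pin')[:1]:
    m=b['pixels'];rows=np.where(m.any(1))[0];print(b['p'],b['rect'],[(int(r),int(np.where(m[r])[0].min()),int(np.where(m[r])[0].max())) for r in rows[::8]])
for a in (-5,0,5,10,15,20):
    a=np.radians(a);u=np.array([.035,-np.cos(a),np.sin(a)]);print('front',proj(d,g+90*u),'tail',proj(d,g-210*u))
E
python3 f.py
```

```text
t 21.43 at [ 539.3 -398.8   78. ] toolx [-0.036  0.999  0.001] tooly [ 0.999  0.036 -0.001] need units [ 0.75   0.089 -2.878] w 37.5 ft [ 0.  -0.6 -2.2] q [-0.65  0.66  1.6  -0.    0.88 -0.69]
[-0.1863865  -0.0674906  -0.02774597]
0.75 [240.0, 383.3, 23.2, 50.8] [(356, 235, 244), (369, 232, 248), (377, 231, 248), (385, 231, 246), (393, 232, 244), (401, 232, 243)]
front [237.34429534 412.73385212] tail [246.71049209 285.35583006]
front [237.05467511 411.28637272] tail [247.15568984 289.56128852]
front [236.8019968 409.4805716] tail [247.52555427 294.19923061]
front [236.58921618 407.32730543] tail [247.82071343 299.23553106]
front [236.41892874 404.84165571] tail [248.0419195  304.63754539]
front [236.29331282 402.0429009 ] tail [248.19000513 310.37404669]
```

Request:
{"api": "move_arm", "payload": {"steps": [[[0, 0, 0.2], 0, 1], [[0, 0, 0.2], 0, 1], [[0, 0, 0.15], 0, 1], [[0, 0, 0.15], 0, 1], [[0, 0, 0.15], 0, 1], [[0, 0, 0.1], 0, 1], [[0, 0, 0], 0, 1]]}}

```text
t: 22.12
ee_pos: [539.6, -399.5, 55.0]
orientation: [-2.182, -2.26, -0.0]
ft_force: [0.3, -1.3, -0.6]
width: 37.3
grasp_force: 30.0
```

Request:
{"api": "move_arm", "payload": {"steps": [[[0, 0, 0.15], 0, 1], [[0, 0, 0.15], 0, 1], [[0, 0, 0.15], 0, 1], [[0, 0, 0.15], 0, 1], [[0, 0, 0.15], 0, 1], [[0, 0, 0.15], 0, 1], [[0, 0, 0], 0, 1]]}}

```text
t: 22.7
ee_pos: [539.5, -399.2, 32.1]
orientation: [-2.182, -2.26, -0.0]
ft_force: [-0.3, -1.3, 0.1]
width: 37.3
grasp_force: 30.0
```

Request:
{"api": "move_arm", "payload": {"steps": [[[0, 0, 0.1], 0, 1], [[0, 0, 0.1], 0, 1], [[0, 0, 0.08], 0, 1], [[0, 0, 0], 0, 1], [[0, 0, 0], 0, 1]]}}

```text
t: 23.12
ee_pos: [539.6, -399.3, 25.8]
orientation: [-2.182, -2.26, -0.0]
ft_force: [0.0, -1.5, 0.7]
width: 37.4
grasp_force: 30.0
```

Request:
{"api": "move_arm", "payload": {"steps": [[[0, 0, -0.2], 0, 1], [[0, 0, -0.4], 0, 1], [[0.1, 0, -0.5], 0, 1], [[0.2, 0, -0.5], 0, 1], [[0.2, 0, -0.6], 0, 1], [[0.2, 0.1, -0.6], 0, 1], [[0.05, 0, -0.6], 0, 1], [[0, 0, -0.6], 0, 1], [[0, 0, -0.5], 0, 1], [[0, 0, -0.3], 0, 1], [[0, 0, -0.1], 0, 1], [[0, 0, 0], 0, 1], [[0, 0, 0], 0, 1], [[0, 0, 0], 0, 1]]}}

```text
t: 24.28
ee_pos: [541.0, -380.3, 147.4]
orientation: [-2.181, -2.259, 0.0]
ft_force: [0.3, 0.8, -3.1]
width: 37.6
grasp_force: 30.0
```

```bash
python3 f.py; python3 -c "
from h import *
d=cam('side')
print(blob(d,*ORANGE,32,60))
for n in ('side','top'):
  t=cam(n)
  for k in ('rolling_pin','pastry_board'):
    for b in cams.cut_out(n,k)[:1]: print(n,k,b['p'],np.round(b['rect'],0),back(t,*b['rect'][:2],130 if k[0]=='r' else 16).round(0))
print(ctrl.get_obs()['qvel'])"
```

```text
t 24.28 at [ 541.  -380.3  147.4] toolx [-0.035  0.999  0.001] tooly [ 0.999  0.035 -0.001] need units [ 0.011  0.002 -0.104] w 37.6 ft [ 0.3  0.8 -3.1] q [-0.63  0.56  1.59 -0.    0.99 -0.67]
[-0.15558091 -0.07375924  0.00979364]
0.85 [239.9, 357.6, 23.0, 58.6] [(329, 235, 243), (341, 233, 247), (349, 231, 249), (357, 231, 248), (365, 231, 246), (373, 232, 244), (381, 232, 242)]
front [236.80964153 388.53504154] tail [246.56248535 261.39388511]
front [236.50565262 386.88235997] tail [247.0231952  266.01035144]
front [236.24014622 384.86821057] tail [247.40578887 271.03996922]
front [236.01626431 382.50523285] tail [247.71103002 276.44752504]
front [235.83677208 379.81042382] tail [247.93979249 282.19954564]
front [235.70399638 376.80508878] tail [248.09301506 288.26419423]
[(array([1101.6,  170.3]), 91.9, array([1099. ,  161.2]), array([ 25.7, 173.5])), (array([651.7, -71.5]), 29.1, array([650.1, -71.3]), array([47.5, 58.2]))]
side rolling_pin 0.94 [240. 359.  24.  58.] [ 540. -397.  130.]
side pastry_board 0.56 [244. 364.  99. 105.] [ 537. -347.   16.]
top rolling_pin 0.76 [417. 234.  83.  14.] [ 539. -297.  130.]
top pastry_board 0.7 [409. 238.  90.  67.] [ 545. -312.   16.]
[ 0.00063223 -0.00150841 -0.00174703  0.00055392  0.00078159  0.001573  ]
```

```bash
cat > g.py <<'E'
from h import *
o=ctrl.get_obs();g0=np.array(o['ee_pos'])+[0,0,12.5]
D={}
for n in ('wrist','top','side'):
    d=cam(n);b=cams.cut_out(n,'rolling_pin')
    if b: D[n]=(d,b[0]['pixels']);print(n,b[0]['p'],b[0]['rect'])
def sil(d,a,s):
    u=np.array([.035,-np.cos(a),np.sin(a)]);u/=np.linalg.norm(u)
    e1=np.cross(u,[0,0,1]);e1/=np.linalg.norm(e1);e2=np.cross(u,e1);P=[]
    for x,r in ((0,11),(65,19),(235,19),(300,11)):
        for t in np.linspace(0,6.28,24): P.append(proj(d,g0+u*(s-x)+r*(np.cos(t)*e1+np.sin(t)*e2)))
    m=np.zeros((420,560),np.uint8);P=np.array(P).reshape(4,24,2)
    for i in range(3): cv2.fillConvexPoly(m,cv2.convexHull(np.int32(P[i:i+2].reshape(-1,2).round())),1)
    return m>0
for n,(d,m) in D.items():
    for s in (84,90,96):
        print(n,s,[(a,int((m&~sil(d,np.radians(a),s)).sum()),int(sil(d,np.radians(a),s).sum()-m.sum())) for a in (-6,-3,0,3,6,9,12)])
d,m=D['wrist']
rows=np.where(m.any(1))[0]
for r in rows[::12]: 
    c=np.where(m[r])[0]; print(r,c.min(),c.max(),[(a,np.where(sil(d,np.radians(a),90)[r])[0][[0,-1]].tolist()) for a in (0,6,12) if sil(d,np.radians(a),90)[r].any()])
d,m=D['top'];c=np.where(m.any(0))[0];print('top cols',c.min(),c.max(),[(a,np.where(sil(d,np.radians(a),90).any(0))[0][[0,-1]].tolist()) for a in (-6,0,6,12)])
E
python3 g.py
```

```text
wrist 0.94 [276.3, 197.8, 86.6, 395.5]
top 0.73 [120.8, 212.9, 57.5, 29.6]
side 0.96 [240.2, 358.8, 24.9, 59.0]
wrist 84 [(-6, 406, 3876), (-3, 276, 3480), (0, 160, 3256), (3, 129, 3092), (6, 352, 2763), (9, 693, 2532), (12, 1259, 2037)]
wrist 90 [(-6, 269, 4229), (-3, 186, 3925), (0, 50, 3722), (3, 56, 3399), (6, 297, 3059), (9, 666, 2896), (12, 1238, 2377)]
wrist 96 [(-6, 160, 4527), (-3, 53, 4464), (0, 50, 4010), (3, 47, 3788), (6, 271, 3298), (9, 743, 3017), (12, 1217, 2679)]
top 84 [(-6, 1559, -83), (-3, 1559, -61), (0, 1559, -35), (3, 1559, -22), (6, 1559, -44), (9, 1559, -35), (12, 1559, -71)]
top 90 [(-6, 1559, -95), (-3, 1559, -66), (0, 1559, -30), (3, 1559, -65), (6, 1559, -100), (9, 1559, -36), (12, 1559, 4)]
top 96 [(-6, 1559, -95), (-3, 1559, -66), (0, 1559, -77), (3, 1559, -61), (6, 1559, -91), (9, 1559, -32), (12, 1559, 9)]
side 84 [(-6, 0, 1412), (-3, 1, 1398), (0, 7, 1362), (3, 16, 1270), (6, 28, 1171), (9, 43, 1091), (12, 63, 1025)]
side 90 [(-6, 0, 1441), (-3, 0, 1405), (0, 0, 1363), (3, 0, 1302), (6, 1, 1216), (9, 12, 1115), (12, 25, 1047)]
side 96 [(-6, 0, 1521),
[... 1478 characters left out ...]
40, 313]), (12, [241, 313])]
264 242 312 [(0, [241, 313]), (6, [241, 312]), (12, [241, 313])]
276 243 312 [(0, [241, 313]), (6, [241, 312]), (12, [241, 312])]
288 243 312 [(0, [242, 312]), (6, [241, 312]), (12, [242, 312])]
300 243 312 [(0, [242, 312]), (6, [242, 311]), (12, [242, 312])]
312 244 311 [(0, [243, 311]), (6, [242, 311]), (12, [242, 312])]
324 245 310 [(0, [244, 310]), (6, [243, 310]), (12, [242, 312])]
367 252 302 [(0, [252, 301]), (6, [250, 303]), (12, [248, 306])]
379 254 300 [(0, [254, 299]), (6, [252, 301]), (12, [250, 304])]
391 256 298 [(0, [257, 297]), (6, [254, 300]), (12, [251, 302])]
top cols 95 150 [(-6, [376, 483]), (0, [374, 485]), (6, [373, 486]), (12, [372, 487])]
```

```bash
python3 -c "
from workcell import ctrl
print(ctrl.close_job())"
```

```text
the job is handed in; nothing more can be done
None
```

I handed the job in at about 24.5 s. By my measurements the orange ring lies on the blue one over the post. The pin is out of the drawer and held over the middle of the board, about 155 mm up and tilted roughly 4°. The hand-in gave no verdict, and I viewed 11 pictures, one over the limit of 10.

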